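# Brush the food scraps off the fridge rack into the scrap bin

## Robot

A 6-joint arm with a two-finger parallel gripper is mounted at the origin on the work surface. World frame = base frame: x ahead of the robot, y to its left, z up, the work surface at z = 0. Lengths are in m, angles in rad, forces in N, time in s.
With the tool pointing down it reaches from about 0.225 to 0.875 m from the base axis. Payload 3.4 kg.
Tool frame: the origin (TCP) lies at the very end of the fingers, on their centre line; the grasp point (between the pads) lies 19 mm behind it; z points along the fingers, y is the line along which they close (so a half turn about z gives the same grasp; the last joint's range is limited). The gripper opens to 85 mm and grips with 20 to 120 N. Pads are 22 mm wide; open, the fingers measure 114 mm over their backs; the gripper's body (76 mm by 85 mm) begins 54 mm behind the grasp point. The pads swing forward as they close: fully open they stand 13 mm farther back than shut.
Start: joints at [1.109, 0.276, 1.505, -0, 1.361, -0.121], TCP at [0.192, 0.542, 0.231] pointing down, gripper open.
Joint ranges: [-2.89, 2.89], [-0.75, 2.08], [0.22, 2.7], [-1.18, 4.32], [0.11, 2.71], [-2.7, 2.7]. Speed limits (rad/s): [2.57, 2.57, 3.14, 3.14, 3.14, 3.14].

## Interface

Orientations are given as a unit quaternion [w, x, y, z].
In Python, from plant import arm gives the robot as it stands. The module is installed in compiled form; this text tells all that it offers.
- The arm moves only by the tool servo_tool, never from a script. Its argument "targets" is one flat list of numbers, 7 for each row, row after row: the turn, a rotation vector about the tool's x, y, z in rad, then the shift along the tool's x, y, z in m, then the opening, from -1 (shut) to 1 (fully open). A call has 1 to 20 rows; each row is the pose to reach, as a shift and turn from the pose commanded when the call began, along the tool's axes at that moment; what a row does not reach only later rows make up. A row lasts 1/8 s, in which the tool goes at most 62.5 mm and 10.7 degrees, less where a joint would pass 70% of its speed; a pose out of reach is approached as far as the arm can. A call with a gripper value outside its range is refused whole. The fingers move at their own pace and stop on an object; the grip force is fixed at half the most. Time passes only in rows, so rows that repeat a pose let the fingers close. It gives the time, the measured TCP pose, the force, the opening and the grip force at its end, in the units of the state.
- arm.get_obs(): the state, without advancing time (a new reading comes with each control period).
- arm.camera(name): name is "scene" or "top" or "wrist"; returns a dict with "frame" (480x640x3 uint8, red, green, blue), "fx", "fy", "cx", "cy" (pixels), "rvec" (rotation vector, rad) and "tvec" (3), from world to camera coordinates, as OpenCV has them. Camera axes: x right, y down, z forward; pixel columns grow to the right and rows downward; lengths in m; the calibration is good to about 2 mm. The wrist camera is an equidistant fisheye: a pixel r from the principal point sees the ray r / f radians off the axis. A picture is of the moment at which its call begins. There is no depth.
- arm.hand_in(): hands the job in; it is judged then, once.
Trained networks look in the newest picture that a camera, given by its name, has taken for a name from the list of things; names that differ only in an ending like _2 or _b are one class to them, and where a whole thing is asked for, a point or a joint stands for the part that bears it (a point fixed in the world has none). Each returns a list of dicts, best first, with "score" (0 to 1); they miss things now and then, are a little off and sometimes report something else, mostly with a low value. They report only what shows in the picture. A call takes as long as a camera call.
- arm.spot_in(camera, target): "box" ([left, top, right, bottom] in pixels, round what is visible of it).
The state is a dict: "time": time; "qpos": joint angles; "qd": joint speeds; "tau": joint torques, N m; "tool_pos": TCP position; "eef_rot": TCP orientation; "ft_force": force on the tool from outside, world axes, zero at the start; "wrist_torque": the same for the moment, N m; "opening": opening from 0.0 (shut) to 1.0 (fully open); "grasp_force": force on a finger pad.
Only numpy, scipy, OpenCV 4.12 (cv2) and the standard library are available. Lean on these libraries where they do the work, as an engineer would, in place of code of your own. Each camera call takes 0.05 s, during which the arm holds its last target. There are 200 camera calls.

## Task

With the brush, sweep the three food scraps along the lower deck of the fridge rack and off its open end into the green scrap bin (not the white salad bin), then stand the brush back upright on its blue mat and let go. Do not touch the scraps with the hand or arm, do not bump the rack with the hand or arm, and leave the other things where they stand.

Things in the scene. Friction and masses are not known exactly. Their poses are not given: they have to be found in the camera images.
- brush: Hand brush, 220 g, loose, standing on its bristles. Origin: centre of the bristles' underside; +x forward along the head, z up. Rigid bristle block 130 (x) x 40 (y) x 30 mm high under a wooden back 134 x 44 mm, top 48 mm up. Its blue handle rises backward, to -x, at 60 degrees above horizontal from (x -55, z 42 mm).
- brush_grip (a point): Point on the handle's centreline, brush frame (-107.5, 0, 132.9) mm, axes as the brush. The handle is straight, 24 mm wide along y, 22 mm thick, 145 mm long; this point is 105 mm up from its foot, 40 mm below its upper end. A hand gripping along the handle leans 30 degrees from vertical, back to -x.
- mat: Fixed blue mat for the brush, 170 x 85 x 4 mm, on the counter, long along its x. Origin: centre of its underside, on the counter. The brush starts on it, roughly along its x axis.
- rack: Fixed fridge rack. Origin on the counter under the deck's centre; x away from the robot, y along the deck. White deck 180 (x) x 310 mm (y), top 75 mm above the counter. Lips along its front and back edges, 10 mm thick, stand 15 mm above it and leave a channel x -80 to +80 mm. Both ends (y +155, -155 mm) are open. Two posts behind it, x 90 to 110, y +-130, 540 mm tall.
- scrap_bin: Fixed open green bin, 190 (x) x 130 (y) x 55 mm high, walls and floor 5 mm. Origin: centre of its underside; axes as the rack's. It stands at one end of the deck (either the +y or the -y end, 205 mm from the rack's origin), reaching 15 mm in under the deck's end, its rim below the deck's underside, so that what passes the end drops into it.
- salad_bin: Fixed open white bin of the same size with three tomatoes (tops 49 mm above the counter, below the rim), at the other end of the deck.
- carrot: Carrot stub, orange with a green end, 66 x 26 x 26 mm, about 30 g, flat-sided (does not roll). Origin: its centre; x along its length. Starts on the deck within 100 mm (along y) of its middle, any yaw.
- crust: Bread crust end, brown, 68 x 32 x 26 mm, about 30 g, origin and axes likewise, on the deck as the carrot.
- rind: Cheese rind, yellow with a red edge, 70 x 28 x 24 mm, about 40 g, origin and axes likewise, on the deck as the carrot.
- sauce: Amber sauce bottle, 56 mm across, 170 mm tall, bystander. Origin: centre of its underside, as for all bystanders.
- jar: Jar with green lid, 68 mm across, 90 mm tall, bystander.
- tub: Food tub with red lid, 116 x 86 x 55 mm, bystander.
- mug: Blue mug, 76 mm across, 85 mm tall, bystander.
- can: Red can, 66 mm across, 115 mm tall, bystander.
- shelf_edge (a point): Middle of the front lower edge of the rack's wire shelf, rack frame (-110, 0, 370) mm. The shelf hangs over the deck: x -110 to +90, y -155 to +155 mm, stock on it up to 425 mm; front and ends below it are free. An upright hand cannot work under it; one leaning back about 30 degrees to the robot can.

How it is judged:
By the outcome, as a careful person would: the job done as asked, in the order asked, and still so for the second after the job is handed in, with the robot touching nothing.
It also fails if it takes over 58 s, if anything falls off the work surface, if the arm or the gripper's body presses on something with over 40 N, if the wrist force passes 120 N, or if a joint passes its speed limit or range.

## Working session

There is one attempt and no reset: what is moved stays moved. The work goes in short steps, Python scripts to look and compute and a tool call to move; the robot and the scene stay as the last step left them, time stands still between calls to the robot, and variables do not carry over. Pictures are saved under pics/ and viewed, at most 10 in all, crops included, and the job is handed in when it is done.

Besides the shell and the picture viewer there is one more tool, called as name(argument=value, ...), one argument or row to a line, values as JSON. servo_tool: Moves the arm, as the interface text tells. Its arguments: {"type":"object","properties":{"targets":{"type":"array"}},"required":["targets"]}

```bash
mkdir -p pics; python3 - <<'E'
from plant import arm
import cv2,numpy as np
o=arm.get_obs();print({k:np.round(v,3).tolist() for k,v in o.items()})
for c in("scene","top"):
    d=arm.camera(c);cv2.imwrite(f"pics/{c}0.png",d["frame"][:,:,::-1])
    print(c,[d[k] for k in("fx","fy","cx","cy")],d["rvec"],d["tvec"])
    for n in "brush mat rack scrap_bin salad_bin carrot crust rind sauce jar tub mug can".split():
        print(n,[(np.round(b["box"]).astype(int).tolist(),round(b["score"],2)) for b in arm.spot_in(c,n)[:2]])
E
```

```text
{'time': 0.0, 'qpos': [1.109, 0.277, 1.506, 0.0, 1.361, -0.121], 'qd': [0.001, 0.002, 0.001, 0.0, 0.0, 0.0], 'tau': [-0.003, -41.677, -24.58, -0.001, 0.011, 0.0], 'tool_pos': [0.192, 0.541, 0.23], 'eef_rot': [-0.0, 0.17, 0.986, -0.001], 'ft_force': [0.784, -0.085, 0.127], 'wrist_torque': [0.013, -0.009, 0.002], 'grasp_force': 0.0, 'opening': 1.0}
scene [568.1286420236859, 568.1286420236859, 315.4344862842043, 235.42763728572544] [ 1.77771149  1.80223575 -0.67941051] [ 0.04555198 -0.2540673   1.81585877]
brush [([447, 199, 506, 295], 0.6), ([469, 316, 502, 370], 0.22)]
mat [([442, 255, 509, 302], 0.72), ([451, 200, 506, 295], 0.63)]
rack [([174, 159, 350, 361], 0.79), ([266, 289, 286, 322], 0.34)]
scrap_bin [([333, 276, 387, 354], 0.95), ([253, 211, 296, 261], 0.23)]
salad_bin [([154, 269, 216, 346], 0.94), ([170, 230, 192, 268], 0.42)]
carrot [([286, 282, 311, 294], 0.81)]
crust [([236, 274, 266, 289], 0.8)]
rind [([266, 292, 285, 320], 0.73)]
sauce [([468, 317, 502, 372], 0.69)]
jar [([361, 229, 390, 269], 0.85), ([173, 158, 351, 360], 0.69)]
tub [([251, 212, 296, 259], 0.78)]
mug [
[... 240 characters left out ...]
2] [-0.06904835  0.59166783  1.66065511]
brush [([167, 257, 206, 309], 0.76), ([319, 227, 342, 246], 0.64)]
mat [([179, 251, 214, 302], 0.97)]
rack [([293, 142, 421, 268], 0.95), ([408, 271, 444, 304], 0.73)]
scrap_bin [([266, 201, 307, 263], 0.71), ([166, 256, 203, 310], 0.35)]
salad_bin []
carrot [([322, 230, 341, 246], 0.55)]
crust [([358, 235, 380, 246], 0.79), ([293, 145, 423, 267], 0.56)]
rind [([341, 213, 355, 234], 0.54)]
sauce [([188, 183, 210, 208], 0.95)]
jar [([255, 284, 279, 304], 0.79), ([293, 144, 421, 268], 0.38)]
tub [([335, 287, 373, 333], 0.63), ([177, 252, 214, 301], 0.49)]
mug [([411, 276, 444, 304], 0.57), ([322, 228, 342, 247], 0.36)]
can [([455, 228, 484, 251], 0.59)]
```

```bash
python3 - <<'E'
import cv2
a=cv2.imread("pics/scene0.png");b=cv2.imread("pics/top0.png")
cv2.imwrite("pics/s1.png",cv2.resize(a[150:390,80:530],(800,427),interpolation=cv2.INTER_CUBIC))
cv2.imwrite("pics/t1.png",cv2.resize(b[130:350,150:500],(800,503),interpolation=cv2.INTER_CUBIC))
E
```

```text
(no output)
```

View pics/s1.png

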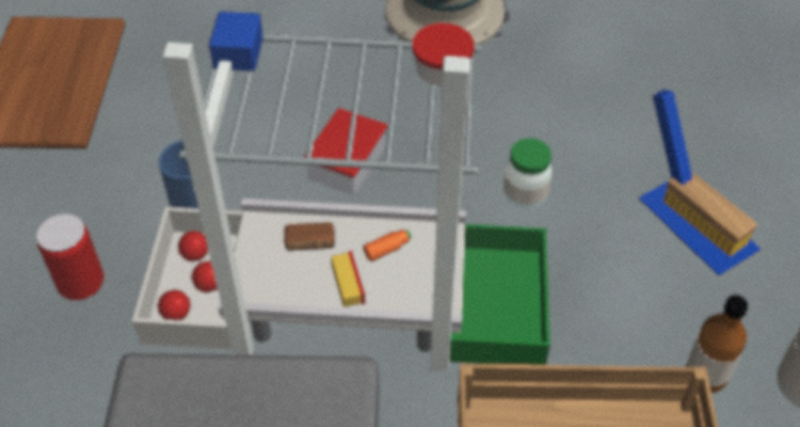

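View pics/t1.png

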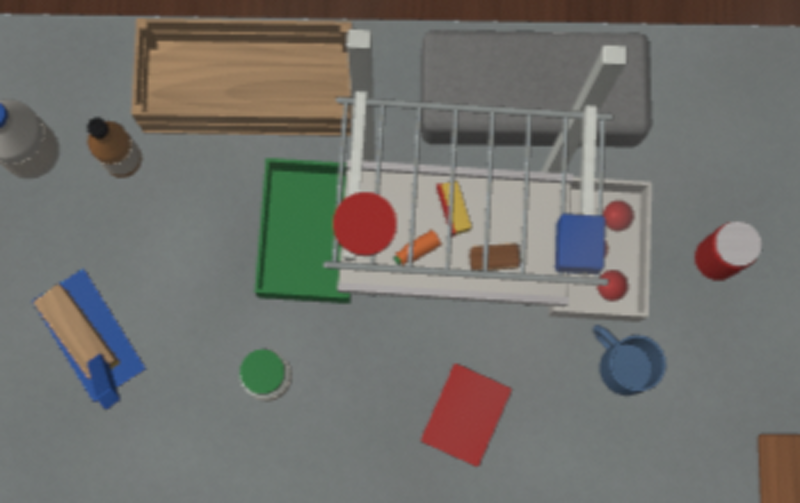

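The scene view looks back toward the robot: the green bin is at the right end of the deck (crop ~500,290), with the brush on its mat at the far right (~710,215). In the top view the green bin is at the left end (~305,230), and the brush is at the lower left with its head pointing up-left. The carrot, rind and crust lie mid-deck. Next I'll fit poses by silhouette.

```bash
cat > h.py <<'E'
import cv2,numpy as np
from scipy.optimize import minimize
from scipy.spatial.transform import Rotation as Ro
CAM=dict(scene=(568.1286,315.4345,235.4276,[1.77771149,1.80223575,-0.67941051],[0.04555198,-0.2540673,1.81585877]),
 top=(545.4006,324.2155,239.4737,[2.14296544,-2.11512657,0.21156242],[-0.06904835,0.59166783,1.66065511]))
S=4
def K(c):
    f,cx,cy,r,t=CAM[c];return np.array([[f,0,cx],[0,f,cy],[0,0,1]]),np.array(r),np.array(t)
def proj(c,P):
    k,r,t=K(c);return cv2.projectPoints(np.asarray(P,float).reshape(-1,1,3),r,t,k,None)[0][:,0]
def plane(c,uv,z):
    k,r,t=K(c);R=Ro.from_rotvec(r).as_matrix();C=-R.T@t
    d=R.T@np.linalg.inv(k)@np.array([*uv,1]);return C+d*(z-C[2])/d[2]
def box(lo,hi): return np.array([[x,y,z] for x in(lo[0],hi[0]) for y in(lo[1],hi[1]) for z in(lo[2],hi[2])])
def place(P,p,z=0.):
    c,s=np.cos(p[2]),np.sin(p[2]);return np.c_[p[0]+c*P[:,0]-s*P[:,1],p[1]+s*P[:,0]+c*P[:,1],P[:,2]+z]
def fill(im,c,P,v):
    q=cv2.convexHull(((proj(c,P)+.5)*S-.5).astype(np.float32));cv2.fillConvexPoly(im,np.round(q*16).astype(np.int32),v,shift=4)
HEAD=np.r_[box((-.065,-.02,0),(.065,.02,.03)),box((-.067,-.022,.03),(.067,.022,.048))]
def handle():
    a=np.array([-.055,0,.042]);d=np.array([-.5,0,.866]);n=np.array([.866,0,.5]);y=np.array([0,1,0])
    return np.array([a+l*d+i*.011*n+j*.012*y for l in(0,.145) for i in(-1,1) for j in(-1,1)])
HAN=handle();MAT=box((-.085,-.0425,0),(.085,.0425,.004));BIN=box((-.095,-.065,0),(.095,.065,.055));DECK=box((-.09,-.155,.06),(.09,.155,.09))
def masks(img):
    h=cv2.cvtColor(cv2.resize(img,None,fx=S,fy=S,interpolation=cv2.INTER_CUBIC),cv2.COLOR_BGR2HSV)
    H,s,v=cv2.split(h)
    return dict(blue=(H>100)&(H<128)&(s>130),wood=(H>8)&(H<35)&(s>70),green=(H>50)&(H<85)&(s>110))
def fit(cost,p0,step):
    for k in range(3):
        p0=minimize(cost,p0,method='Nelder-Mead',options=dict(initial_simplex=np.vstack([p0]+[np.array(p0)+np.eye(len(p0))[i]*step[i]/(1+2*k) for i in range(len(p0))]),xatol=1e-5,fatol=.5)).x
    return p0
E
python3 - <<'E'
from h import *
I={c:cv2.imread(f"pics/{c}0.png") for c in CAM};M={c:masks(I[c]) for c in CAM}
roiB=dict(scene=(435,190,520,310),top=(155,240,225,320)); roiG=dict(scene=(325,268,395,362),top=(255,190,312,268))
def win(c,r): return np.s_[r[1]*S:r[3]*S,r[0]*S:r[2]*S]
def cb(p,out=0):
    e=0
    for c in CAM:
        L=np.zeros((480*S,640*S),np.uint8)
        fill(L,c,place(MAT,p[:3]),1)
        o=[(HEAD,2),(HAN,1)]
        for P,v in (o if c=="top" else o[::-1]): fill(L,c,place(P,p[3:],.004),v)
        w=win(c,roiB[c]);e+=((L[w]==1)^M[c]["blue"][w]).sum()+((L[w]==2)^M[c]["wood"][w]).sum()
    return e/16
def cg(p):
    e=0
    for c in CAM:
        L=np.zeros((480*S,640*S),np.uint8);fill(L,c,place(BIN,p),1)
        r=place(np.array([[0,-.205,0]]),p)[0];fill(L,c,place(DECK,[r[0],r[1],p[2]]),0)
        w=win(c,roiG[c]);e+=((L[w]==1)^M[c]["green"][w]).sum()
    return e/16
m=plane("top",(196,277),.004);bc=plane("top",(180,272),.05)
best=None
for yw in (.3,.6,.9):
    p=fit(cb,np.r_[m[:2],yw,bc[:2],yw],[.02,.02,.2,.02,.02,.2])
    if best is None or cb(p)<cb(best): best=p
g0=plane("top",(284,231),.05)
g=fit(cg,np.r_[g0[:2],0],[.02,.02,.1])
rk=place(np.array([[0,-.205,0]]),g)[0]
print("mat,brush",best.round(4),cb(best));print("bin",g.round(4),cg(g),"rack",rk.round(4))
for n,b in dict(carrot=(322,230,341,246),crust=(358,235,380,246),rind=(341,213,355,234)).items():
    print(n,plane("top",((b[0]+b[2])/2,(b[1]+b[3])/2),.088).round(3))
for n,b,z in (("jar",(255,284,279,304),.09),("sauce",(188,183,210,208),.1),("mug",(411,276,444,304),.085),("tub",(335,287,373,333),.055)):
    print(n,plane("top",((b[0]+b[2])/2,(b[1]+b[3])/2),z).round(3))
out=[]
for c,(x0,y0,x1,y1) in dict(top=(160,190,430,320),scene=(150,190,520,368)).items():
    im=cv2.resize(I[c],None,fx=S,fy=S,interpolation=cv2.INTER_CUBIC)
    rp=np.r_[rk[:2],g[2]]
    for P,p,z,col in((MAT,best[:3],0,(0,255,255)),(HEAD,best[3:],.004,(0,0,255)),(HAN,best[3:],.004,(255,0,255)),(BIN,g,0,(0,255,255)),(box((-.09,-.155,.0749),(.09,.155,.075)),rp,0,(0,0,255))):
        q=cv2.convexHull(((proj(c,place(P,p,z))+.5)*S-.5).astype(np.float32));cv2.polylines(im,[q.astype(int)],True,col,1)
    a=im[y0*S:y1*S,x0*S:x1*S];out.append(cv2.resize(a,(800,int(800*a.shape[0]/a.shape[1])),interpolation=cv2.INTER_AREA))
cv2.imwrite("pics/fit_t.png",out[0]);cv2.imwrite("pics/fit_s.png",out[1])
E
```

```text
mat,brush [0.4752 0.3718 0.5993 0.4778 0.3812 0.6727] 756.75
bin [ 0.6225  0.0661 -0.0345] 682.125 rack [ 0.6155 -0.1387  0.    ]
carrot [ 0.591 -0.083  0.088]
crust [ 0.585 -0.199  0.088]
rind [ 0.638 -0.134  0.088]
jar [0.416 0.11  0.09 ]
sauce [0.717 0.329 0.1  ]
mug [ 0.435 -0.378  0.085]
tub [ 0.373 -0.156  0.055]
```

View pics/fit_t.png

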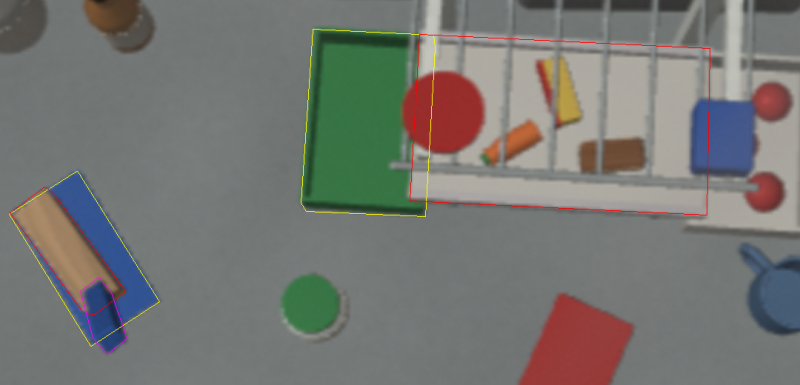

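View pics/fit_s.png

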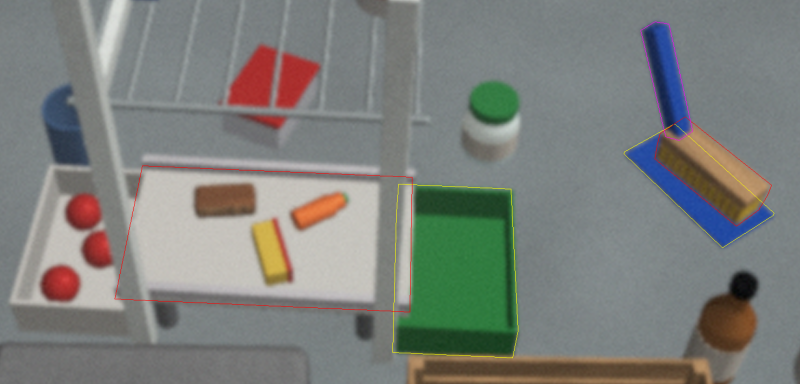

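The fits match in both views. The overlays line up on the bin, deck, mat, head and handle within about 1 px. Next I'll compute the approach moves.

```bash
cat > k.py <<'E'
from h import *
RACK=np.array([.6155,-.1387,-.0345]);BR=np.array([.4778,.3812,.6727]);MATP=np.array([.4752,.3718,.5993])
def rack(x,y,yaw=0): 
    r=place(np.array([[x,y,0]]),RACK)[0];return np.array([r[0],r[1],RACK[2]+yaw])
def tool(p,z,back=0.,g=(-.1075,0,.1329)):
    "tool pose gripping brush at planar pose p with bristles' underside at height z; back = retreat along the handle"
    f=np.array([np.cos(p[2]),np.sin(p[2]),0]);l=np.array([-f[1],f[0],0])
    tz=.5*f-np.array([0,0,.8660254]);R=np.c_[np.cross(-l,tz),-l,tz]
    return R,place(np.array([g]),p,z)[0]+tz*(.019-back)
def cur():
    from plant import arm
    o=arm.get_obs();q=o["eef_rot"];return Ro.from_quat([*q[1:],q[0]]).as_matrix(),np.array(o["tool_pos"]),o
def rel(c,t):
    return np.round(np.r_[Ro.from_matrix(c[0].T@t[0]).as_rotvec(),c[0].T@(t[1]-c[1])],4).tolist()
E
python3 - <<'E'
from k import *
c=cur();a=tool(BR,.004,.12);b=tool(BR,.004)
print(a[1],rel(c,a));print(rel(a,b))
E
```

```text
[0.35422154 0.28275019 0.22436857] [-0.5548, 0.3079, 2.0707, -0.2393, -0.1901, 0.0069]
[0.0, 0.0, 0.0, 0.0, -0.0, 0.12]
```

servo_tool(
  targets=[-0.1387,0.077,0.5177,-0.06,-0.0475,0.0017,0.2,-0.2774,0.154,1.0353,-0.12,-0.095,0.0035,0.2,-0.4161,0.231,1.553,-0.18,-0.1426,0.005,0.2,-0.5548,0.3079,2.0707,-0.2393,-0.1901,0.0069,0.2,-0.5548,0.3079,2.0707,-0.2393,-0.1901,0.0069,0.2,-0.5548,0.3079,2.0707,-0.2393,-0.1901,0.0069,0.2,-0.5548,0.3079,2.0707,-0.2393,-0.1901,0.0069,0.2,-0.5548,0.3079,2.0707,-0.2393,-0.1901,0.0069,0.2,-0.5548,0.3079,2.0707,-0.2393,-0.1901,0.0069,0.2,-0.5548,0.3079,2.0707,-0.2393,-0.1901,0.0069,0.2,-0.5548,0.3079,2.0707,-0.2393,-0.1901,0.0069,0.2,-0.5548,0.3079,2.0707,-0.2393,-0.1901,0.0069,0.2,-0.5548,0.3079,2.0707,-0.2393,-0.1901,0.0069,0.2,-0.5548,0.3079,2.0707,-0.2393,-0.1901,0.0069,0.2,-0.5548,0.3079,2.0707,-0.2393,-0.1901,0.0069,0.2],
)

```text
time: 3.28
tool_pos: [0.3547, 0.2828, 0.2246]
eef_rot: [-0.085, 0.912, 0.319, 0.244]
ft_force: [0.8, 0.2, 0.0]
opening: 0.597
grasp_force: 0.0
```

```bash
python3 - <<'E'
from k import *
c=cur();o=c[2];print(o["time"],np.round(o["qpos"],3),o["opening"])
print(rel(c,tool(BR,.004,.12)),rel(c,tool(BR,.004)))
from plant import arm
d=arm.camera("wrist");cv2.imwrite("pics/w1.png",d["frame"][:,:,::-1])
E
```

```text
3.275 [ 0.415 -0.165  2.13   0.205  0.677  1.185] 0.5972157194150017
[0.0001, -0.0002, 0.0003, -0.0005, -0.0003, 0.0] [0.0001, -0.0002, 0.0003, -0.0005, -0.0003, 0.12]
```

View pics/w1.png

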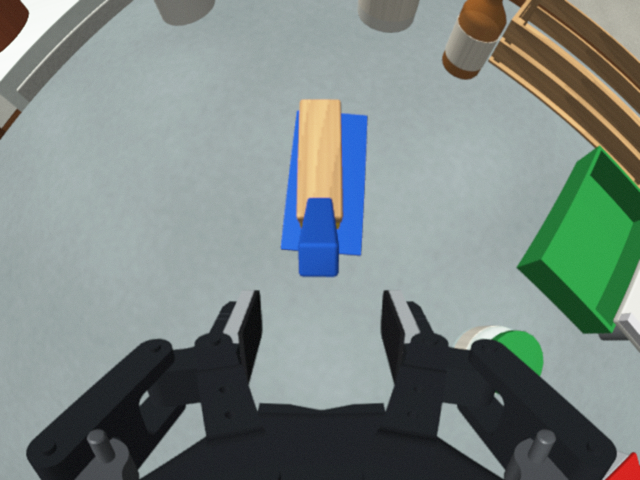

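The handle top (319,258) sits midway between the open pads (255 and 388), and the head is aligned straight ahead. Advance and close.

servo_tool(
  targets=[0,0,0,0,0,0.03,0.2,0,0,0,0,0,0.06,0.2,0,0,0,0,0,0.09,0.2,0,0,0,0,0,0.11,0.2,0,0,0,0,0,0.12,0.2,0,0,0,0,0,0.12,0.2,0,0,0,0,0,0.12,-1,0,0,0,0,0,0.12,-1,0,0,0,0,0,0.12,-1,0,0,0,0,0,0.12,-1,0,0,0,0,0,0.12,-1,0,0,0,0,0,0.12,-1],
)

```text
time: 4.82
tool_pos: [0.4013, 0.3203, 0.1214]
eef_rot: [-0.086, 0.912, 0.319, 0.245]
ft_force: [-2.9, -1.4, 6.3]
opening: 0.268
grasp_force: 59.2
```

```bash
python3 - <<'E'
from k import *
c=cur();o=c[2];print(o["time"],np.round(o["qpos"],3),o["opening"],o["grasp_force"],o["ft_force"])
print(rel(c,tool(BR,.004)))
# lift, then waypoints (rack frame) relative to now
ps=[(BR,.125)]+[((BR*(1-s)+np.r_[rack(-.05,-.19)]*s),.125) for s in (1/3,2/3,1)]+[(rack(-.05,-.19),.079),(rack(0,-.19),.079)]
for p,z in ps: t=tool(p,z);print(np.round(t[1],3),np.round(p,3),rel(c,t))
E
```

```text
4.825 [0.463 0.083 2.225 0.323 0.335 1.083] 0.2681108095566572 59.24393713474274 [-2.89866859 -1.37335656  6.34507625]
[0.0003, -0.0017, 0.0003, -0.0007, 0.0, 0.0007]
[0.401 0.32  0.241] [0.478 0.381 0.673] [0.0003, -0.0017, 0.0003, 0.06, 0.0001, -0.104]
[0.416 0.104 0.241] [0.505 0.145 0.437] [-0.1177, -0.0017, 0.2043, -0.0466, 0.1786, -0.1657]
[ 0.436 -0.11   0.241] [ 0.532 -0.091  0.201] [-0.2358, -0.0017, 0.4084, -0.1487, 0.3585, -0.2248]
[ 0.461 -0.323  0.241] [ 0.559 -0.327 -0.034] [-0.3538, -0.0017, 0.6124, -0.2466, 0.5408, -0.2815]
[ 0.461 -0.323  0.195] [ 0.559 -0.327 -0.034] [-0.3538, -0.0017, 0.6124, -0.2697, 0.5407, -0.2417]
[ 0.511 -0.325  0.195] [ 0.609 -0.329 -0.034] [-0.3538, -0.0017, 0.6124, -0.2368, 0.5732, -0.2226]
```

servo_tool(
  targets=[0,0,0,0.012,0,-0.021,-1,0,0,0,0.03,0,-0.052,-1,0,0,0,0.048,0,-0.083,-1,0,0,0,0.06,0,-0.104,-1,0,0,0,0.06,0,-0.104,-1,0,0,0,0.06,0,-0.104,-1],
)

```text
time: 5.58
tool_pos: [0.3996, 0.3194, 0.2384]
eef_rot: [-0.085, 0.912, 0.319, 0.242]
ft_force: [-1.0, 0.4, -2.2]
opening: 0.275
grasp_force: 58.7
```

```bash
cat >> k.py <<'E'
def brushfit(name,roi,cams=("scene","top"),draw=None):
    """fit grip-frame deviation of held brush: pitch about tool y, slide along tool x,z"""
    from plant import arm
    R,p,o=cur();M={}
    for c in cams:
        im=np.ascontiguousarray(arm.camera(c)["frame"][:,:,::-1]);cv2.imwrite(f"pics/{name}_{c}.png",im);M[c]=masks(im)
    f=np.r_[R[:2,2],0];f/=np.linalg.norm(f);R0,p0=tool(np.array([0,0,0.]),0)
    A=R@R0.T
    def pts(P,q):
        D=Ro.from_euler('y',q[0]).as_matrix();g=np.array([-.1075,0,.1329])
        return ((P-g)@D.T+g+[q[1],0,q[2]]-p0)@A.T+p
    def cost(q):
        e=0
        for c in cams:
            L=np.zeros((480*S,640*S),np.uint8);fill(L,c,pts(HEAD,q),2)
            r=roi[c];w=np.s_[r[1]*S:r[3]*S,r[0]*S:r[2]*S];e+=((L[w]==2)^M[c]["wood"][w]).sum()
        return e/16
    q=fit(cost,np.zeros(3),[.1,.01,.01]);return q,cost(q),cost(np.zeros(3)),pts(np.array([[-.065,0,0],[.065,0,0]]),q)
E
python3 - <<'E'
from k import *
# roi around the expected head
R,p,o=cur();print(o["time"],np.round(o["qpos"],3),o["opening"],o["grasp_force"],o["ft_force"])
roi={}
for c in CAM:
    u=proj(c,place(HEAD,BR,.125));a=u.min(0)-25;b=u.max(0)+25;roi[c]=(*a.astype(int),*b.astype(int))
roi["scene"]=(*roi["scene"][:3],min(roi["scene"][3],310))
print(roi);r=brushfit("lift",roi);print(r)
E
```

```text
5.575 [ 0.463 -0.074  2.019  0.164  0.694  1.262] 0.2746289526562538 58.67080271244049 [-0.97282733  0.37507066 -2.24628764]
{'scene': (np.int64(436), np.int64(186), np.int64(544), np.int64(289)), 'top': (np.int64(126), np.int64(221), np.int64(218), np.int64(317))}
(array([ 0.01807031,  0.00128134, -0.00175432]), np.float64(378.25), np.float64(397.875), array([[0.42408225, 0.33904408, 0.11930979],
       [0.52571166, 0.42005681, 0.11641147]]))
```

```bash
python3 - <<'E'
from k import *
c=cur();print(c[1])
r=rack(-.05,-.19)
for s in (.25,.5,.75,1): p=BR*(1-s)+r*s;print(np.round(p,3),rel(c,tool(p,.128)))
print(rel(c,tool(rack(-.02,-.19),.105)),rel(c,tool(rack(0,-.19),.082)))
E
```

```text
[0.39975094 0.31947479 0.23814109]
[0.498 0.204 0.496] [-0.0889, 0.0045, 0.1529, -0.0762, 0.1342, -0.0509]
[0.518 0.027 0.319] [-0.1769, 0.0046, 0.3063, -0.1542, 0.2686, -0.0956]
[ 0.539 -0.15   0.142] [-0.265, 0.0046, 0.4596, -0.2297, 0.404, -0.1389]
[ 0.559 -0.327 -0.034] [-0.353, 0.0046, 0.6129, -0.3029, 0.541, -0.1809]
[-0.353, 0.0046, 0.6129, -0.2945, 0.5605, -0.1496] [-0.353, 0.0046, 0.6129, -0.2927, 0.5736, -0.1221]
```

servo_tool(
  targets=[-0.022,0.001,0.038,-0.019,0.034,-0.013,-1,-0.044,0.002,0.076,-0.038,0.067,-0.026,-1,-0.067,0.003,0.115,-0.057,0.1,-0.038,-1,-0.0889,0.0045,0.153,-0.076,0.134,-0.051,-1,-0.111,0.0045,0.191,-0.096,0.168,-0.062,-1,-0.133,0.0045,0.23,-0.115,0.201,-0.073,-1,-0.155,0.0045,0.268,-0.135,0.235,-0.084,-1,-0.177,0.0045,0.306,-0.154,0.269,-0.096,-1,-0.199,0.0045,0.345,-0.173,0.302,-0.107,-1,-0.221,0.0045,0.383,-0.192,0.336,-0.118,-1,-0.243,0.0045,0.421,-0.211,0.37,-0.128,-1,-0.265,0.0045,0.46,-0.23,0.404,-0.139,-1,-0.287,0.0045,0.498,-0.248,0.438,-0.15,-1,-0.309,0.0045,0.536,-0.266,0.472,-0.16,-1,-0.331,0.0045,0.575,-0.285,0.507,-0.171,-1,-0.353,0.0045,0.613,-0.303,0.541,-0.181,-1,-0.353,0.0045,0.613,-0.303,0.541,-0.181,-1,-0.353,0.0045,0.613,-0.303,0.541,-0.181,-1],
)

```text
time: 7.92
tool_pos: [0.4615, -0.322, 0.2441]
eef_rot: [0.002, 0.966, -0.017, 0.26]
ft_force: [0.7, 0.9, -2.8]
opening: 0.271
grasp_force: 59.3
```

```bash
python3 - <<'E'
from k import *
c=cur();o=c[2];print(o["time"],c[1],np.round(o["qpos"],3),o["opening"],o["grasp_force"],o["ft_force"])
t=tool(rack(-.05,-.19),.128);print(t[1],rel(c,t))
print(rel(c,tool(rack(-.02,-.19),.105)),rel(c,tool(rack(0,-.19),.083)))
from plant import arm
im=arm.camera("scene")["frame"][:,:,::-1];cv2.imwrite("pics/s2.png",cv2.resize(im[120:380,60:400],(784,600),interpolation=cv2.INTER_CUBIC))
E
```

```text
7.925 [ 0.46153438 -0.32203741  0.24414959] [-1.015  0.07   1.862  0.532  0.972  0.339] 0.2713110249064465 59.29240107536316 [ 0.67547077  0.90127939 -2.75795555]
[ 0.46103437 -0.32348195  0.24444552] [-0.0043, -0.0016, -0.0022, -0.0002, 0.0015, -0.0005]
[-0.0043, -0.0016, -0.0022, 0.0142, 0.0016, 0.0345] [-0.0043, -0.0016, -0.0022, 0.0205, 0.0017, 0.0635]
```

View pics/s2.png

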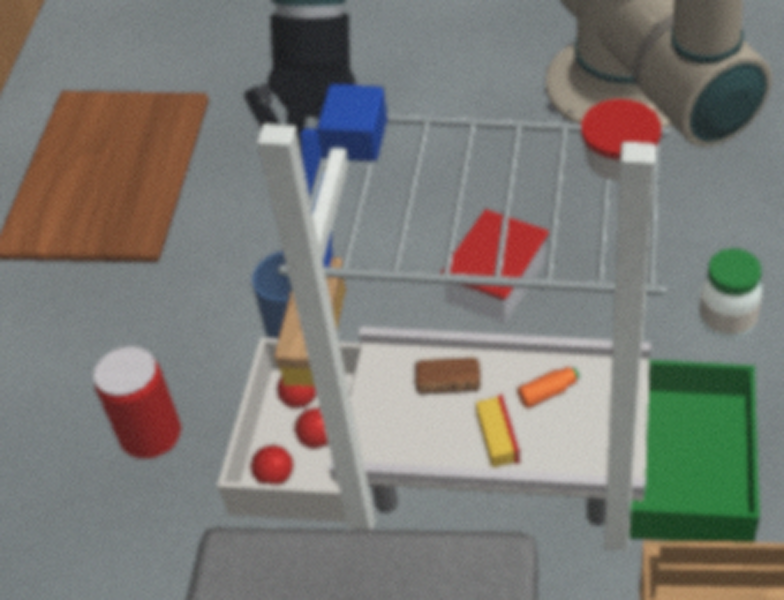

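The brush is hovering beyond the white-bin end (crop ~310,330), the scraps are undisturbed and the mug is clear. Lower it beside the deck end.

servo_tool(
  targets=[-0.002,-0.001,-0.001,0.007,0.001,0.017,-1,-0.004,-0.0016,-0.002,0.014,0.0016,0.0345,-1,-0.0043,-0.0016,-0.0022,0.017,0.0017,0.049,-1,-0.0043,-0.0016,-0.0022,0.0205,0.0017,0.0635,-1,-0.0043,-0.0016,-0.0022,0.0205,0.0017,0.0635,-1,-0.0043,-0.0016,-0.0022,0.0205,0.0017,0.0635,-1],
)

```text
time: 8.72
tool_pos: [0.5117, -0.3261, 0.2014]
eef_rot: [0.006, 0.965, -0.016, 0.26]
ft_force: [0.5, -0.4, -2.4]
opening: 0.27
grasp_force: 59.4
```

```bash
python3 - <<'E'
from k import *
c=cur();o=c[2];print(o["time"],c[1],np.round(o["qpos"],3),o["opening"],o["ft_force"])
t=tool(rack(0,-.19),.083);print(t[1],rel(c,t))
for y in (-.15,-.1,0,.1,.185): print(y,rel(c,tool(rack(0,y),.083)))
roi={}
for n in CAM:
    u=proj(n,place(HEAD,rack(0,-.19),.08));a=u.min(0)-15;b=u.max(0)+15;roi[n]=(*a.astype(int),*b.astype(int))
r=brushfit("dn",roi);print(r)
a=cv2.imread("pics/dn_scene.png")[180:380,100:400];b=cv2.imread("pics/dn_top.png")[140:340,250:500]
cv2.imwrite("pics/dn.png",np.hstack([cv2.resize(a,(440,293)),cv2.resize(b,(360,288)),][:1]+[np.pad(cv2.resize(b,(360,288)),((0,5),(0,0),(0,0)))]))
E
```

```text
8.725 [ 0.51173703 -0.3261126   0.20136403] [-0.922  0.164  1.868  0.55   0.836  0.365] 0.270398958427718 [ 0.5348361  -0.38881161 -2.38006325]
[ 0.51100462 -0.32520661  0.19944552] [0.0024, -0.0023, 0.0011, -0.0016, -0.0009, 0.0013]
-0.15 [0.0024, -0.0023, 0.0011, -0.0016, -0.0409, 0.0012]
-0.1 [0.0024, -0.0023, 0.0011, -0.0015, -0.0909, 0.0011]
0 [0.0024, -0.0023, 0.0011, -0.0014, -0.1909, 0.0008]
0.1 [0.0024, -0.0023, 0.0011, -0.0013, -0.2909, 0.0006]
0.185 [0.0024, -0.0023, 0.0011, -0.0012, -0.3759, 0.0004]
(array([ 0.00984874, -0.00092464, -0.00397867]), np.float64(1032.8125), np.float64(1057.375), array([[ 0.54275322, -0.32750878,  0.08060018],
       [ 0.67267093, -0.33202908,  0.07962285]]))
```

View pics/dn.png

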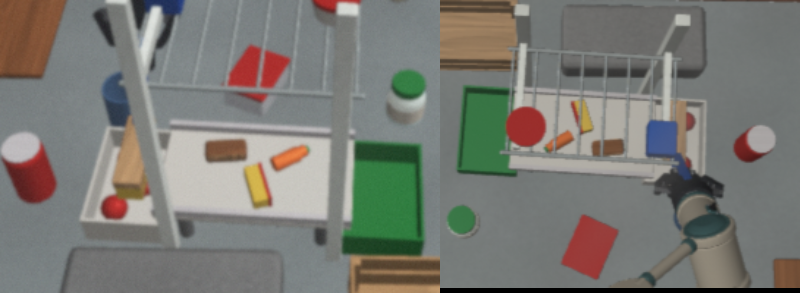

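servo_tool(
  targets=[0.0024,-0.0023,0.0011,-0.0016,-0.011,0.0013,-1,0.0024,-0.0023,0.0011,-0.0016,-0.026,0.0013,-1,0.0024,-0.0023,0.0011,-0.0016,-0.041,0.0012,-1,0.0024,-0.0023,0.0011,-0.0016,-0.055,0.0012,-1,0.0024,-0.0023,0.0011,-0.0016,-0.069,0.0012,-1,0.0024,-0.0023,0.0011,-0.0016,-0.083,0.0011,-1,0.0024,-0.0023,0.0011,-0.0015,-0.097,0.0011,-1,0.0024,-0.0023,0.0011,-0.0015,-0.111,0.0011,-1,0.0024,-0.0023,0.0011,-0.0015,-0.125,0.001,-1,0.0024,-0.0023,0.0011,-0.0015,-0.139,0.001,-1,0.0024,-0.0023,0.0011,-0.0014,-0.153,0.001,-1,0.0024,-0.0023,0.0011,-0.0014,-0.167,0.0009,-1,0.0024,-0.0023,0.0011,-0.0014,-0.181,0.0009,-1,0.0024,-0.0023,0.0011,-0.0014,-0.195,0.0008,-1,0.0024,-0.0023,0.0011,-0.0014,-0.209,0.0008,-1,0.0024,-0.0023,0.0011,-0.0014,-0.223,0.0008,-1,0.0024,-0.0023,0.0011,-0.0014,-0.235,0.0007,-1],
)

```text
time: 10.95
tool_pos: [0.519, -0.0902, 0.1993]
eef_rot: [0.004, 0.966, -0.017, 0.259]
ft_force: [-1.3, -1.2, -2.5]
opening: 0.272
grasp_force: 59.5
```

```bash
python3 - <<'E'
from k import *
c=cur();o=c[2];print(o["time"],c[1],np.round(o["qpos"],3),o["opening"],o["ft_force"],o["wrist_torque"])
for y in (.05,.1,.15,.19): print(y,rel(c,tool(rack(0,y),.083)))
from plant import arm
a=arm.camera("scene")["frame"][:,:,::-1][220:370,140:400];cv2.imwrite("pics/sw1.png",cv2.resize(a,(780,450),interpolation=cv2.INTER_CUBIC))
E
```

```text
10.95 [ 0.51901207 -0.09024233  0.19933334] [-0.446 -0.005  2.065  0.35   0.623  0.922] 0.27195118820857755 [-1.33458121 -1.17247404 -2.52730497] [-0.13701305  0.63986373 -0.10604032]
0.05 [-0.0004, -0.0, -0.0003, 0.0001, -0.0049, -0.0]
0.1 [-0.0004, -0.0, -0.0003, 0.0001, -0.0549, -0.0]
0.15 [-0.0004, -0.0, -0.0003, 0.0001, -0.1049, -0.0]
0.19 [-0.0004, -0.0, -0.0003, 0.0001, -0.1449, 0.0]
```

View pics/sw1.png

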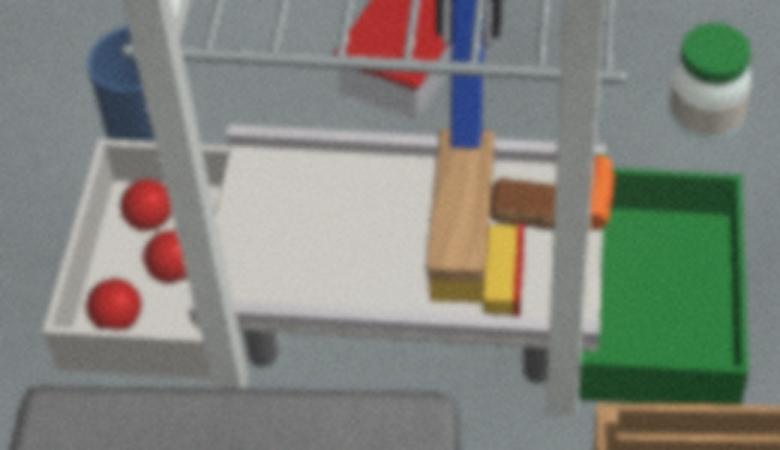

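All three scraps are ahead of the brush: crust at (525,203), carrot at the edge (602,190), rind flush on the bristle face (503,268). Continue slowly past the end.

servo_tool(
  targets=[0,0,0,0,-0.009,0,-1,0,0,0,0,-0.018,0,-1,0,0,0,0,-0.027,0,-1,0,0,0,0,-0.036,0,-1,0,0,0,0,-0.045,0,-1,0,0,0,0,-0.054,0,-1,0,0,0,0,-0.063,0,-1,0,0,0,0,-0.072,0,-1,0,0,0,0,-0.081,0,-1,0,0,0,0,-0.09,0,-1,0,0,0,0,-0.099,0,-1,0,0,0,0,-0.108,0,-1,0,0,0,0,-0.117,0,-1,0,0,0,0,-0.125,0,-1,0,0,0,0,-0.132,0,-1,0,0,0,0,-0.138,0,-1,0,0,0,0,-0.138,0,-1,0,0,0,0,-0.138,0,-1],
)

```text
time: 13.25
tool_pos: [0.5239, 0.0466, 0.1993]
eef_rot: [0.004, 0.966, -0.017, 0.259]
ft_force: [0.6, -0.5, -1.8]
opening: 0.276
grasp_force: 59.4
```

```bash
python3 - <<'E'
from k import *
c=cur();o=c[2];print(o["time"],c[1],np.round(o["qpos"],3),o["opening"],o["ft_force"],o["wrist_torque"])
print(rel(c,tool(rack(0,.185),.083)),"up",rel(c,tool(rack(-.01,.185),.105)),rel(c,tool(rack(-.05,.2),.135)))
from plant import arm
a=arm.camera("scene")["frame"][:,:,::-1][220:370,140:400];cv2.imwrite("pics/sw2.png",cv2.resize(a,(780,450),interpolation=cv2.INTER_CUBIC))
E
```

```text
13.25 [0.52390347 0.0465976  0.19933857] [-0.048 -0.007  2.068  0.013  0.557  1.548] 0.27568831292438273 [ 0.60164491 -0.50683896 -1.75788078] [ 0.04059413  0.58487339 -0.02063018]
[0.0001, 0.0001, -0.0002, -0.0, -0.003, -0.0001] up [0.0001, 0.0001, -0.0002, 0.0023, -0.003, -0.0242] [0.0001, 0.0001, -0.0002, -0.0173, -0.018, -0.0702]
```

View pics/sw2.png

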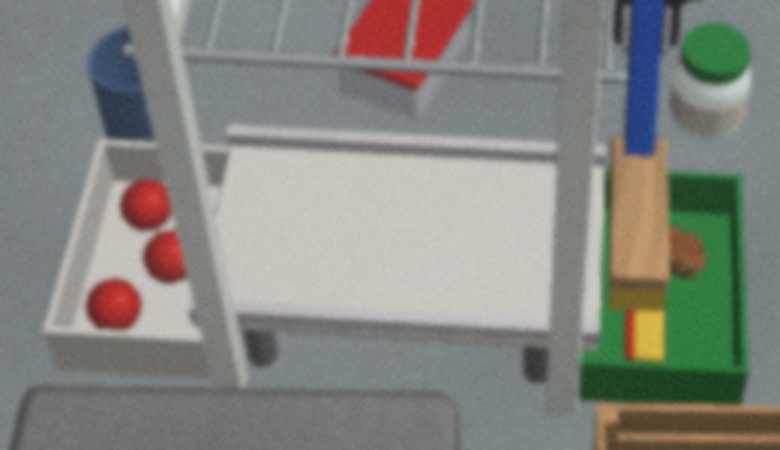

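The deck is empty and the rind and crust are in the green bin (645,335; 687,255); the carrot is probably behind the brush. Lift and carry the brush back over the mat.

```bash
python3 - <<'E'
from k import *
c=cur();r=rack(-.05,.2)
print(rel(c,tool(r,.138)))
for s in (1/3,2/3,1): p=r*(1-s)+MATP*s;print(np.round(p,3),rel(c,tool(p,.138)))
E
```

```text
[0.0002, 0.0001, -0.0004, -0.0158, -0.0181, -0.0727]
[0.54  0.166 0.177] [0.1058, 0.0001, -0.1833, -0.0451, -0.0993, -0.0896]
[0.508 0.269 0.388] [0.2114, 0.0001, -0.3663, -0.0707, -0.1814, -0.1044]
[0.475 0.372 0.599] [0.3171, 0.0001, -0.5493, -0.0928, -0.2654, -0.1172]
```

servo_tool(
  targets=[0,0,0,0.002,-0.003,-0.012,-1,0,0,0,0.002,-0.003,-0.024,-1,0,0,0,-0.007,-0.01,-0.048,-1,0,0,0,-0.0158,-0.018,-0.0727,-1,0.026,0,-0.046,-0.023,-0.038,-0.077,-1,0.053,0,-0.092,-0.03,-0.058,-0.081,-1,0.079,0,-0.137,-0.038,-0.079,-0.085,-1,0.106,0,-0.183,-0.045,-0.099,-0.09,-1,0.132,0,-0.229,-0.051,-0.12,-0.093,-1,0.159,0,-0.275,-0.058,-0.14,-0.097,-1,0.185,0,-0.321,-0.064,-0.161,-0.101,-1,0.211,0,-0.366,-0.071,-0.181,-0.104,-1,0.238,0,-0.412,-0.076,-0.202,-0.108,-1,0.264,0,-0.458,-0.082,-0.223,-0.111,-1,0.291,0,-0.504,-0.087,-0.244,-0.114,-1,0.317,0,-0.549,-0.093,-0.265,-0.117,-1,0.317,0,-0.549,-0.093,-0.265,-0.117,-1,0.317,0,-0.549,-0.093,-0.265,-0.117,-1],
)

```text
time: 15.55
tool_pos: [0.394, 0.3158, 0.2547]
eef_rot: [-0.076, 0.923, 0.285, 0.248]
ft_force: [0.2, -0.5, -2.6]
opening: 0.271
grasp_force: 59.5
```

```bash
python3 - <<'E'
from k import *
from plant import arm
c=cur();o=c[2];print(o["time"],c[1],np.round(o["qpos"],3),o["opening"],o["ft_force"])
print(rel(c,tool(MATP,.138)),rel(c,tool(MATP,.02)),rel(c,tool(MATP,.004)))
roi={}
for n in CAM:
    u=proj(n,place(HEAD,MATP,.135));a=u.min(0)-25;b=u.max(0)+25;roi[n]=(*a.astype(int),*b.astype(int))
print(roi);r=brushfit("up",roi);print(r)
for n in("carrot","crust","rind"):
    for cam in CAM: print(n,cam,[(np.round(b["box"]).tolist(),round(b["score"],2)) for b in arm.spot_in(cam,n)[:2]])
E
```

```text
15.55 [0.39402409 0.31584513 0.25467856] [ 0.503 -0.1    2.     0.072  0.721  1.433] 0.27111054077850677 [ 0.23271165 -0.4934611  -2.63158148]
[0.0006, -0.0005, -0.0, 0.0004, -0.0004, 0.0005] [0.0006, -0.0005, -0.0, -0.0587, -0.0005, 0.1027] [0.0006, -0.0005, -0.0, -0.0667, -0.0005, 0.1165]
{'scene': (np.int64(434), np.int64(182), np.int64(541), np.int64(286)), 'top': (np.int64(129), np.int64(220), np.int64(219), np.int64(318))}
(array([ 0.00746916,  0.00089553, -0.00100023]), np.float64(392.75), np.float64(402.5), array([[0.421281  , 0.33438354, 0.13693645],
       [0.52864779, 0.40767445, 0.13603397]]))
carrot scene [([345.0, 290.0, 353.0, 310.0], 0.73)]
carrot top [([287.0, 241.0, 296.0, 258.0], 0.44), ([390.0, 211.0, 437.0, 272.0], 0.35)]
crust scene [([346.0, 293.0, 374.0, 314.0], 0.71)]
crust top []
rind scene [([346.0, 315.0, 359.0, 338.0], 0.79), ([362.0, 227.0, 392.0, 268.0], 0.5)]
rind top [([285.0, 210.0, 294.0, 235.0], 0.5)]
```

All three scraps are detected inside the green bin, and the brush is over the mat centre. Lower it.

servo_tool(
  targets=[0,0,0,-0.0125,0,0.0217,-1,0,0,0,-0.025,0,0.0433,-1,0,0,0,-0.0375,0,0.065,-1,0,0,0,-0.05,0,0.0866,-1,0,0,0,-0.058,0,0.1,-1,0,0,0,-0.0625,0,0.108,-1,0,0,0,-0.064,0,0.111,-1,0,0,0,-0.065,0,0.1125,-1,0,0,0,-0.0655,0,0.1135,-1,0,0,0,-0.066,0,0.1145,-1,0,0,0,-0.066,0,0.1145,-1],
)

```text
time: 17.32
tool_pos: [0.3942, 0.3164, 0.1222]
eef_rot: [-0.076, 0.923, 0.285, 0.247]
ft_force: [0.3, 0.4, -1.8]
opening: 0.274
grasp_force: 59.4
```

```bash
python3 - <<'E'
from k import *
c=cur();o=c[2];print(o["time"],c[1],np.round(o["qpos"],3),o["opening"],o["ft_force"],o["wrist_torque"])
print(rel(c,tool(MATP,.004)))
E
```

```text
17.325 [0.39423477 0.31638432 0.12219847] [0.504 0.071 2.235 0.154 0.318 1.342] 0.2740786423815764 [ 0.27643718  0.44420431 -1.81876707] [-0.34573104  0.53514081 -0.01444293]
[-0.0001, -0.0003, 0.0, -0.0008, -0.0001, 0.0016]
```

servo_tool(
  targets=[0,0,0,-0.0005,0,0.0009,-1,0,0,0,-0.001,0,0.0017,-1,0,0,0,-0.0013,0,0.0022,-1,0,0,0,-0.0013,0,0.0022,-1],
)

```text
time: 17.82
tool_pos: [0.3945, 0.3167, 0.1214]
eef_rot: [-0.077, 0.922, 0.285, 0.249]
ft_force: [-8.8, -6.1, 14.2]
opening: 0.274
grasp_force: 62.2
```

Contact is made. Ease the force slightly, open, then retreat along the handle.

servo_tool(
  targets=[0,0,0,0.0004,0,-0.0007,-1,0,0,0,0.0004,0,-0.0007,-1,0,0,0,0.0004,0,-0.0007,0.2,0,0,0,0.0004,0,-0.0007,0.2,0,0,0,0.0004,0,-0.0007,0.2,0,0,0,0.0004,0,-0.0007,0.2,0,0,0,0.0004,0,-0.0007,0.2],
)

```text
time: 18.7
tool_pos: [0.3942, 0.3163, 0.1202]
eef_rot: [-0.076, 0.923, 0.285, 0.247]
ft_force: [0.3, 0.4, 0.1]
opening: 0.596
grasp_force: 0.0
```

servo_tool(
  targets=[0,0,0,0,0,-0.015,0.2,0,0,0,0,0,-0.04,0.2,0,0,0,0,0,-0.07,0.2,0,0,0,0,0,-0.1,0.2,0,0,0,0,0,-0.13,0.2,0,0,0,0,0,-0.15,0.2,0,0,0,0,0,-0.15,0.2,0,0,0,0,0,-0.15,0.2],
)

```text
time: 19.7
tool_pos: [0.332, 0.2739, 0.2493]
eef_rot: [-0.076, 0.923, 0.285, 0.247]
ft_force: [0.2, -0.1, 0.1]
opening: 0.6
grasp_force: 0.0
```

```bash
python3 - <<'E'
from k import *
from plant import arm
c=cur();o=c[2];print(o["time"],c[1],o["opening"],o["ft_force"])
a=arm.camera("scene")["frame"][:,:,::-1][170:390,90:530];cv2.imwrite("pics/end.png",cv2.resize(a,(800,400),interpolation=cv2.INTER_CUBIC))
E
```

```text
19.7 [0.33202219 0.27389445 0.24934694] 0.6002731299332542 [ 0.22190515 -0.0850237   0.06644213]
```

View pics/end.png

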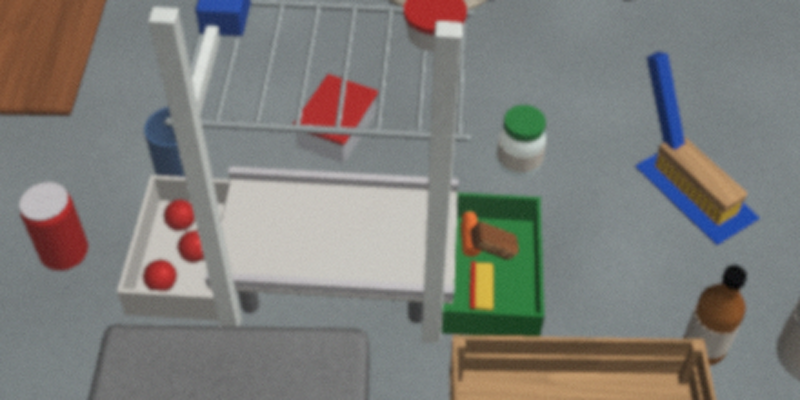

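The brush stands upright on the mat (700,190). The carrot, crust and rind are in the green bin (470-520, 215-310), and the bystanders are where they were.

```bash
python3 -c "
from plant import arm
print(arm.hand_in())"
```

```text
the job is handed in; nothing more can be done
None
```

The carrot, crust and rind are in the green scrap bin, the brush stands upright on its blue mat with the hand clear of it, and I handed the job in at about 20 s.

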